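# Tag the tool caddy and hold it ready to carry

### The arm

A 6-joint arm with a two-finger parallel gripper is mounted at the origin on a cart in front of the work surface, level with it; the furniture and walls round the work are solid. World frame = base frame: x ahead of the robot, y to its left, z up, the work surface at z = 0. Lengths are in m, angles in rad, forces in N, time in s.
With the tool pointing down it reaches from about 0.4 to 0.825 m from the base axis. Payload 7 kg.
Tool frame: the origin (TCP) lies on the mounting face of the last link; the fingertips stand 173 mm ahead of it and the grasp point (between the pads) lies 155 mm ahead of it (bot.grip_point_offset is the distance from the TCP to the grasp point, in m); z points along the fingers, y is the line along which they close (so a half turn about z gives the same grasp; the last joint's range is limited). The gripper opens to 85 mm and grips with 20 to 120 N. Pads are 22 mm wide; open, the fingers measure 114 mm over their backs; the gripper's body (76 mm by 85 mm) begins 54 mm behind the grasp point. The pads swing forward as they close: fully open they stand 13 mm farther back than shut.
Start: joints at [1.43, 0.359, 0.012, 0, -1.224, -0.288], TCP at [0.281, 0.614, 0.405] pointing down, gripper open.
Joint ranges: [-3.07, 3.07], [-1.43, 2.12], [-1.02, 1.25], [-3.03, 1.67], [-3.05, -0], [-3.03, 3.03]. Speed limits (rad/s): [2.39, 2.39, 3.01, 3.14, 3.14, 3.14].

### API

Orientations are given as a 3x3 rotation matrix whose columns are the frame's x, y, z axes.
In Python, from workcell import bot gives the robot as it stands.
- The arm moves only by the tool carry_out, never from a script. Its argument "targets" is a list of rows, each a list of 7 numbers: the shift along the tool's x, y, z in mm, then the turn, a rotation vector about the tool's x, y, z in rad, then the opening, from -1 (shut) to 1 (fully open). In form: [[tx, ty, tz, ax, ay, az, fingers], ...]. A call has 1 to 10 rows; each row shifts and turns the commanded pose from where the row before left it, along the tool's axes as they then stand; what a row does not reach is not made up. A row lasts 1/12 s, in which the tool goes at most 41.7 mm and 7.16 degrees, less where a joint would pass 70% of its speed; a pose out of reach is approached as far as the arm can. A call with a gripper value outside its range is refused whole. The fingers move at their own pace and stop on an object; "force" is the grip in N (left out, the last holds). Time passes only in rows, so rows that do not move let the fingers close. It gives the time, the measured TCP pose, the force, the opening and the grip force at its end, in the units of the state.
- bot.read_state(): the state, without advancing time (a new reading comes with each control period).
- bot.snapshot(name): name is "scene" or "top" or "wrist"; returns the picture (480x640x3 uint8, red, green, blue); there is no depth.
- bot.camera_params(name): a dict with "fx", "fy", "cx", "cy" (pixels), "world_from_camera" (4x4, takes a point from camera to world coordinates). Camera axes: x right, y up, looking along -z (the intrinsics and any distortion apply to the point x, -y, -z); pixel columns grow to the right and rows downward; lengths in m; the calibration is good to about 2 mm. A picture is of the moment at which its call begins: read the wrist's pose just before it. camera_params takes no time and is no camera call; for the wrist camera it gives the pose at the moment of the call.
- bot.sign_off(): hands the job in; it is judged then, once.
The state is a dict: "time": time; "joint_positions": joint angles; "qd": joint speeds; "tau": joint torques, N m; "tool_pos": TCP position; "eef_rot": TCP orientation; "wrist_force": force on the tool from outside, world axes, zero at the start; "ft_torque": the same for the moment, N m; "finger_gap": finger opening in m; "grasp_force": force on a finger pad.
Only numpy, scipy, OpenCV 4.12 (cv2) and the standard library are available. Lean on these libraries where they do the work, as an engineer would, in place of code of your own. Each camera call takes 0.05 s, during which the arm holds its last target. There are 200 camera calls.

### The job

Get the loaded caddy ready to carry off: take the hanger tag from its holder, hook it over the bare stretch of the caddy's carry rail out near the end upright on the collar's side, slide it along the rail until it comes up against the collar, and let go of it. Then take the caddy by the rubber grip in the middle of its rail, lift it about ten centimetres clear of the bench and finish while still holding it there, level and steady, with the tag still hanging by the collar and both the tub and the stripper inside. Do not tip the caddy and leave the tape measure, the torch and the roll of tape alone.

Things in the scene. Friction and masses are not known exactly. Their poses are not given: they have to be found in the camera images.
- caddy: Loose grey metal carrying caddy on the bench, 0.34 to 0.63 kg: open tray 140 (x) x 290 (y) x 45 mm high, walls and floor 4 mm, at each y end an upright 40 mm wide, 4 mm thick, 158 mm high, between them a round carry rail along y (10 mm diameter, centre 150 mm up). Origin: centre of the underside, z up. Its +y end, the collar's side, is to the robot's left (yaw within 0.4 rad).
- caddy_grip (a point): Centre of the black flat-sided rubber grip round the middle of the rail, 60 mm long (y), 22 mm wide (x), 22 mm high; 150 mm above the caddy's underside; axes as the caddy's.
- mark (a point): Point on top of the rail (155 mm above the caddy's underside, 61 mm to +y of mid-grip): the tag's origin is here when it hangs touching the collar. The steel stop collar, 20 mm diameter, is fixed on the rail 40 to 46 mm to +y of mid-grip, on that side only; beyond it the rail is bare to the upright's inner face at 141 mm. Axes as the caddy's.
- tag: Loose rigid hanger tag, 50 g: inverted-U aluminium hook, 30 mm wide (y), 28 deep (x), two 4 mm legs hanging 40 mm down, 20 mm clear between them, to go over the rail from above, y along the rail (either way round). On its 6 mm bridge a black finger tab 10 mm thick (x), 26 wide (y), 6 to 43 mm above the origin. Origin: middle of the bridge's underside. Starts upright, astride the holder's fin.
- holder: Fixed tag holder: steel foot 85 x 60 x 14 mm with an upright fin 12 mm thick (x), 34 mm wide (y), flat top 75 mm above the bench; the tag's bridge rests on it, same axes: lift the tag straight up 45 mm or more to free it. Origin: centre of the underside.
- plug_tub: Clear open tub, 66 mm diameter, 52 mm high, 70 g, loose in the caddy's tray in its -y half. Origin: centre of the underside.
- jacket_stripper: Orange bar-shaped cable stripper, 22 x 110 x 19 mm, 45 g, lying loose across the caddy's tray in its +y half. Origin: centre of the underside; long axis y.
- tape_measure: Bystander: yellow and black tape measure 39 x 82 x 64 mm on the bench. Origin: centre of the underside.
- torch: Bystander: grey torch 40 x 111 x 34 mm lying on the bench. Origin: centre of the underside.
- elec_tape: Bystander: flat black roll of tape, 62 mm diameter, 19 mm high, on the bench. Origin: centre of the underside.
There are look-alikes about, which are no part of the job. Leave any yellow look-alike of the tag alone. Leave any red look-alike of the holder alone.

How it is judged:
On the way, in this order (a step that is already met when the one before it is completed fails the run):
1. the tag sits hooked over the bare rail, 25 mm or more short of the collar, the caddy still standing on the bench (x of tag in the frame of mark between -0.01 and 0.01 m and z of tag in the frame of mark between -0.006 and 0.006 m and y of tag in the frame of mark between 0.025 and 0.075 m and height (world z) of caddy below 0.008 m), for 0.1 s.
2. the tag slides along the rail, still hooked over it (x of tag in the frame of mark between -0.01 and 0.01 m and z of tag in the frame of mark between -0.006 and 0.006 m and y of tag in the frame of mark between 0.009 and 0.02 m and height (world z) of caddy below 0.008 m).
3. the tag is up against the collar (gap under 7 mm) and let go (x of tag in the frame of mark between -0.01 and 0.01 m and z of tag in the frame of mark between -0.006 and 0.006 m and y of tag in the frame of mark between -0.007 and 0.007 m and contact force between the fingers and tag below 0.1 N and height (world z) of caddy below 0.008 m), for 0.2 s.
At the end, for the whole second after the job is handed in: Fingers hold the caddy's grip, underside 70 to 180 mm up, tilt under 0.12 rad, slower than 20 mm/s and 0.1 rad/s, nothing else touching it; tag untouched, astride the rail within 10 mm of the mark; tub upright (0.25 rad) and stripper in the tray; the three bystanders moved under 30 mm (height (world z) of caddy between 0.07 and 0.18 m and angle between caddy's own z axis and vertical below 0.12 rad and linear speed of caddy below 0.02 m/s and angular speed of caddy below 0.1 rad/s and contact force between the fingers and caddy above 2 N and distance between the grasp point and caddy_grip below 0.04 m and contact force between the fingers and tag below 0.1 N and x of tag in the frame of mark between -0.01 and 0.01 m and z of tag in the frame of mark between -0.006 and 0.006 m and y of tag in the frame of mark between -0.01 and 0.01 m and x of plug_tub in the frame of caddy between -0.07 and 0.07 m and y of plug_tub in the frame of caddy between -0.145 and 0.145 m and z of plug_tub in the frame of caddy between -0.005 and 0.03 m and x of jacket_stripper in the frame of caddy between -0.07 and 0.07 m and y of jacket_stripper in the frame of caddy between -0.145 and 0.145 m and z of jacket_stripper in the frame of caddy between -0.005 and 0.03 m and angle between plug_tub's own z axis and vertical below 0.25 rad and contact force between caddy and tape_measure below 0.1 N and contact force between caddy and torch below 0.1 N and contact force between caddy and elec_tape below 0.1 N and contact force between caddy and holder below 0.1 N and distance of each of tape_measure, torch, elec_tape from where it was at the start of the episode below 0.03 m); the arm keeps its last pose, push and grip.
It fails at once if the caddy is tipped by more than 0.3 rad (17 degrees) (angle between caddy's own z axis and vertical above 0.3 rad).
It fails at once if the tape measure is moved by more than 30 mm (distance of tape_measure from where it was at the start of the episode above 0.03 m).
It fails at once if the torch is moved by more than 30 mm (distance of torch from where it was at the start of the episode above 0.03 m).
It fails at once if the roll of tape is moved by more than 30 mm (distance of elec_tape from where it was at the start of the episode above 0.03 m).
It also fails if it takes over 58 s, if anything falls off the work surface, if the arm or the gripper's body presses on something with over 40 N, if the wrist force passes 120 N, or if a joint passes its speed limit or range.

## Working session

There is one attempt and no reset: what is moved stays moved. The work goes in short steps, Python scripts to look and compute and a tool call to move; the robot and the scene stay as the last step left them, time stands still between calls to the robot, and variables do not carry over. Pictures are saved under pics/ and viewed, at most 10 in all, crops included, and the job is handed in when it is done.

Besides the shell and the picture viewer there is one more tool, called after ">>>" as name([rows], argument=value, ...), one row to a line, values as JSON. carry_out: Moves the arm, as the interface text tells. Its arguments: {"type":"object","properties":{"targets":{"type":"array","items":{"type":"array","items":{"type":"number"}}},"force":{"type":"number"}},"required":["targets"]}

```bash
mkdir -p pics; ls
python3 - <<'E'
from workcell import bot
import cv2,numpy as np
np.set_printoptions(precision=4,suppress=True)
for n in("scene","top"):
    im=bot.snapshot(n); cv2.imwrite(f"pics/{n}0.png",im[:,:,::-1])
    p=bot.camera_params(n); print(n,p)
s=bot.read_state();print(s)
E
```

```text
pics
scene {'fx': 526.6089044159663, 'fy': 526.6089044159663, 'cx': 316.6719226069961, 'cy': 236.49792613296734, 'world_from_camera': array([[ 0.4322,  0.5486, -0.7158, -0.3302],
       [-0.9016,  0.2459, -0.3559, -0.437 ],
       [-0.0192,  0.7991,  0.6009,  0.8465],
       [ 0.    ,  0.    ,  0.    ,  1.    ]])}
top {'fx': 604.7958551679002, 'fy': 604.7958551679002, 'cx': 319.18081779855197, 'cy': 240.26979250960687, 'world_from_camera': array([[-0.0071,  0.9963, -0.0857,  0.4279],
       [-1.    , -0.0074, -0.0026, -0.0184],
       [-0.0032,  0.0857,  0.9963,  1.6073],
       [ 0.    ,  0.    ,  0.    ,  1.    ]])}
{'time': 0.1, 'joint_positions': array([ 1.4301,  0.3593,  0.0112, -0.0003, -1.2241, -0.2881]), 'qd': array([ 0.0014, -0.0014,  0.0024,  0.0017, -0.0007, -0.0007]), 'tau': array([ -0.0011, -58.4762,  29.4108,   6.9545,  -0.0032,   0.    ]), 'tool_pos': array([0.2806, 0.6137, 0.4039]), 'eef_rot': array([[ 0.9094, -0.4158, -0.0005],
       [-0.4158, -0.9094, -0.0014],
       [ 0.0002,  0.0015, -1.    ]]), 'wrist_force': array([ 0.8075, -0.0564, -0.7814]), 'ft_torque': array([ 0.0007, -0.0163,  0.0167]), 'grasp_force': 0.0, 'finger_gap': 0.08534422412718576}
```

View pics/scene0.png

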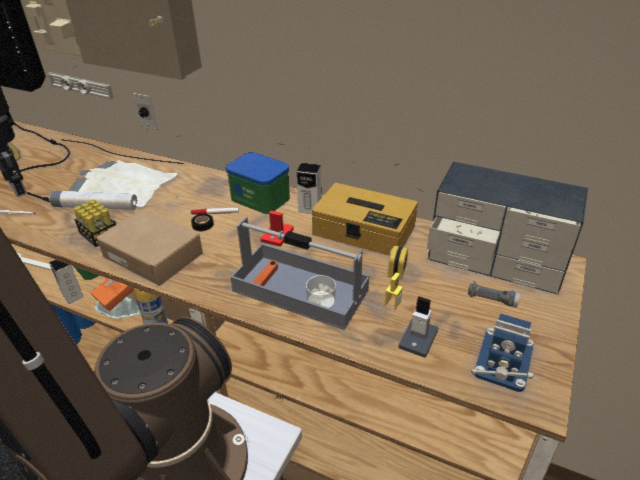

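View pics/top0.png

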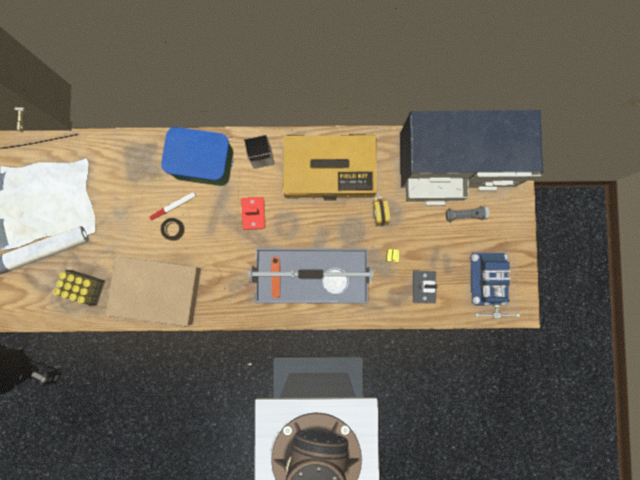

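The scene picture shows the grey caddy (tub at (321,290), stripper at (265,273)) and the aluminium tag on the dark holder at (420,325). The yellow and red look-alikes are at (394,290) and (277,228). In the top view the caddy grip is at (311,273) and the tag at (428,287). I'll enlarge both.

Run:
```python
import cv2,numpy as np
a=cv2.imread("pics/top0.png")[235:315,245:445]; a=cv2.resize(a,None,fx=4,fy=4,interpolation=cv2.INTER_CUBIC); cv2.imwrite("pics/topc.png",a)
a=cv2.imread("pics/scene0.png")[215:360,230:445]; a=cv2.resize(a,None,fx=3.7,fy=3.7,interpolation=cv2.INTER_CUBIC); cv2.imwrite("pics/scenec.png",a)
```

```text
(no output)
```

View pics/topc.png

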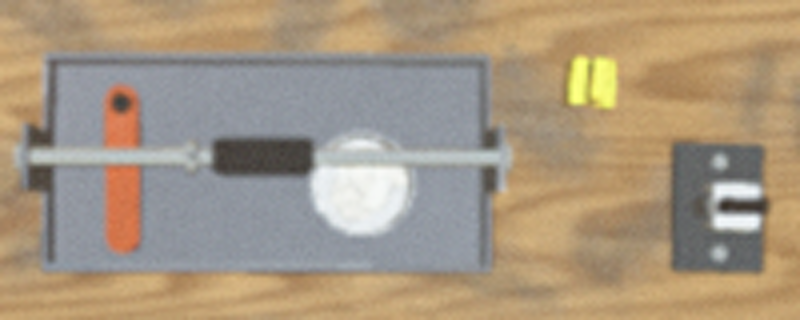

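View pics/scenec.png

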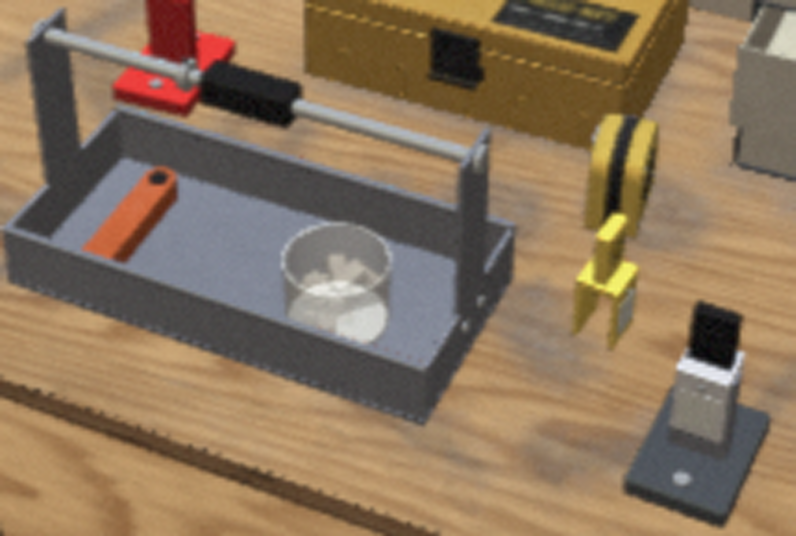

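```bash
cat > h.py <<'E'
import numpy as np
from scipy.optimize import least_squares
from workcell import bot
np.set_printoptions(precision=4,suppress=True)
def proj(cam,P,T=None):
    p=bot.camera_params(cam) if T is None else T
    W=p["world_from_camera"]; c=(np.atleast_2d(P)-W[:3,3])@W[:3,:3]
    return np.c_[p["cx"]+p["fx"]*c[:,0]/-c[:,2], p["cy"]-p["fy"]*c[:,1]/-c[:,2]]
def fit(obs,x0):
    """obs: list (cam, local xyz, uv); pose x,y,yaw on bench"""
    cams={c:bot.camera_params(c) for c,_,_ in obs}
    def r(q):
        c,s=np.cos(q[2]),np.sin(q[2]); R=np.array([[c,-s,0],[s,c,0],[0,0,1]])
        return np.concatenate([(proj(k,R@np.array(P)+[q[0],q[1],0],cams[k])[0]-uv) for k,P,uv in obs])
    s=least_squares(r,x0,loss="soft_l1"); return s.x,r(s.x).reshape(-1,2)
E
python3 - <<'E'
from h import *
t=lambda u,v:np.array([245+(u+.5)/4-.5,235+(v+.5)/4-.5])
s=lambda u,v:np.array([230+(u+.5)/3.7-.5,215+(v+.5)/3.7-.5])
T=[("top",p,t(*w)) for p,w in [((.07,.145,.045),(46,54)),((.07,-.145,.045),(490,55)),((-.07,-.145,.045),(491,271)),((-.07,.145,.045),(43,271)),((0,.03,.158),(213,157)),((0,-.03,.158),(313,157)),((0,.043,.155),(192,156))]]
S=[("scene",p,s(*w)) for p,w in [((-.07,.145,.045),(8,230)),((.07,.145,.045),(120,110)),((.07,-.145,.045),(514,228)),((-.07,-.145,.045),(424,370)),((0,.043,.15),(188,73))]]
for o in(T,S,T+S): q,r=fit(o,[.4,0,0]);print("caddy",q,abs(r).max()); 
print(r)
h=[("top",p,t(*w)) for p,w in [((.0425,.03,.014),(673,143)),((.0425,-.03,.014),(764,143)),((-.0425,-.03,.014),(764,270)),((-.0425,.03,.014),(671,270)),((0,0,.118),(747,206)),((0,0,.081),(736,206))]]
g=[("scene",p,s(*w)) for p,w in [((.0425,-.03,.014),(769,410)),((-.0425,-.03,.014),(724,520)),((-.0425,.03,.014),(627,486)),((0,.013,.118),(697,304)),((0,-.013,.118),(742,316))]]
for o in(h,g,h+g): q,r=fit(o,[.4,-.3,0]);print("holder",q,abs(r).max())
print(r)
E
```

```text
caddy [ 0.4721  0.0065 -0.0089] 0.6817196462319544
caddy [ 0.4714  0.008  -0.0189] 1.7832106134111143
caddy [ 0.4719  0.007  -0.0122] 1.4886760747702397
[[-0.7704 -0.1967]
 [ 0.1913  0.0974]
 [ 0.0348  0.449 ]
 [-0.7907 -0.1358]
 [-0.0313 -0.0008]
 [ 0.0302  0.1248]
 [-0.1512  0.26  ]
 [-1.3617 -0.1276]
 [-0.2875 -1.2868]
 [ 1.4887 -0.7349]
 [ 1.1897  0.5833]
 [ 0.6306  0.5507]]
holder [ 0.4417 -0.289  -0.0232] 0.6388636270584129
holder [ 0.4383 -0.2876  0.0207] 1.9781243739299725
holder [ 0.4407 -0.2882 -0.0141] 2.1338048467059707
[[-0.5505  0.0335]
 [-0.4857  0.1893]
 [-0.178   0.9102]
 [ 0.1523  0.749 ]
 [-0.3436  0.1666]
 [-0.2575  0.312 ]
 [ 1.362   0.1607]
 [ 1.7438 -1.5733]
 [-0.3312 -2.1338]
 [-0.0732 -0.2713]
 [ 0.5079  0.3825]]
```

>>> carry_out([
  [0,0,0,0,0,0.114,1],
  [0,0,0,0,0,0.114,1],
  [0,0,0,0,0,0.114,1],
  [0,0,0,0,0,0.114,1],
  [0,0,0,0,0,0.114,1],
  [0,0,0,0,0,0.114,1],
  [0,0,0,0,0,0.114,1],
  [0,0,0,0,0,0.114,1],
  [0,0,0,0,0,0.114,1],
  [0,0,0,0,0,0.114,1],
])

```text
time: 0.93
tool_pos: [0.2806, 0.6138, 0.4041]
eef_rot: [[-0.004, -1.0, -0.0], [-1.0, 0.004, -0.001], [0.001, 0.0, -1.0]]
wrist_force: [-0.2, 0.4, 0.3]
finger_gap: 0.0855
grasp_force: 0.0
```

>>> carry_out([
  [30,-16,0,0,0,0,1],
  [30,-16,0,0,0,0,1],
  [30,-16,0,0,0,0,1],
  [30,-16,0,0,0,0,1],
  [30,-16,0,0,0,0,1],
  [30,-16,0,0,0,0,1],
  [30,-16,0,0,0,0,1],
  [30,-16,0,0,0,0,1],
  [30,-16,0,0,0,0,1],
  [30,-16,0,0,0,0,1],
])

```text
time: 1.77
tool_pos: [0.4416, 0.3125, 0.4046]
eef_rot: [[0.002, -1.0, -0.0], [-1.0, -0.002, -0.0], [0.0, 0.0, -1.0]]
wrist_force: [1.3, 0.2, -0.1]
finger_gap: 0.0852
grasp_force: 0.0
```

>>> carry_out([
  [30,0,0,0,0,0,1],
  [30,0,0,0,0,0,1],
  [30,0,0,0,0,0,1],
  [30,0,0,0,0,0,1],
  [30,0,0,0,0,0,1],
  [30,0,0,0,0,0,1],
  [30,0,0,0,0,0,1],
  [30,0,0,0,0,0,1],
  [30,0,0,0,0,0,1],
  [0,0,0,0,0,0,1],
])

```text
time: 2.6
tool_pos: [0.4409, 0.0407, 0.4045]
eef_rot: [[-0.001, -1.0, -0.001], [-1.0, 0.001, -0.001], [0.001, 0.001, -1.0]]
wrist_force: [0.3, -0.4, -0.5]
finger_gap: 0.0856
grasp_force: 0.0
```

>>> carry_out([
  [33,0,0,0,0,0,1],
  [33,0,0,0,0,0,1],
  [33,0,0,0,0,0,1],
  [33,0,0,0,0,0,1],
  [33,0,0,0,0,0,1],
  [33,0,0,0,0,0,1],
  [33,0,0,0,0,0,1],
  [33,0,0,0,0,0,1],
  [33,0,0,0,0,0,1],
  [33,0,0,0,0,0,1],
])

```text
time: 3.43
tool_pos: [0.4421, -0.2873, 0.4045]
eef_rot: [[0.002, -1.0, -0.0], [-1.0, -0.002, 0.0], [-0.0, 0.0, -1.0]]
wrist_force: [0.4, 0.6, 0.3]
finger_gap: 0.0856
grasp_force: 0.0
```

Run:
```python
from h import *
import cv2
p=bot.camera_params("wrist"); im=bot.snapshot("wrist"); cv2.imwrite("pics/w1.png",im[:,:,::-1]); print(p, bot.read_state()["tool_pos"])
# predicted tag tab top / bridge corners
x,y=.441,-.289
print(proj("wrist",[(x,y,.118),(x,y+.013,.118),(x,y-.013,.118),(x,y,.081)],p))
```

```text
{'fx': 396.69571251737995, 'fy': 396.69571251737995, 'cx': 320.7752569096712, 'cy': 240.0104000914879, 'world_from_camera': array([[-1.    ,  0.0013,  0.0012,  0.4414],
       [-0.0016, -0.9651, -0.2618, -0.3545],
       [ 0.0009, -0.2618,  0.9651,  0.3742],
       [ 0.    ,  0.    ,  0.    ,  1.    ]])} [ 0.4424 -0.2911  0.4041]
[[320.8798 234.2932]
 [320.8485 252.9489]
 [320.9118 215.1509]
 [320.825  222.1715]]
```

View pics/w1.png

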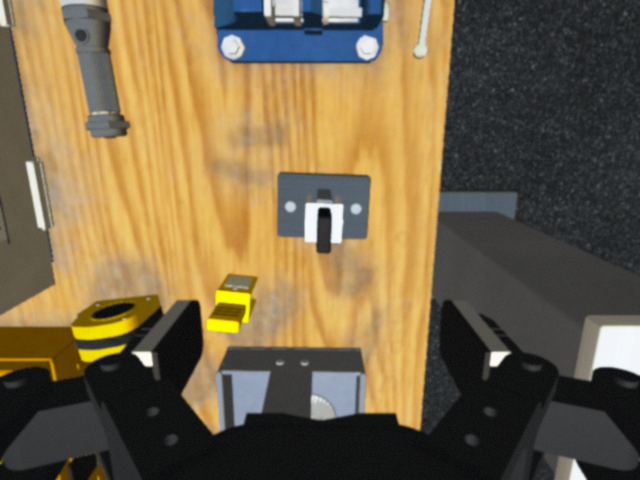

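The wrist picture shows the tag tab with its top face centred at (323.5, 243). It lies about 2 mm toward the robot from my estimate, and the holder is yawed about -0.03 rad. The open fingers are clear of the yellow decoy at (235,290). I'll correct for that and descend.

>>> carry_out([
  [-2,3,0,0,0,0.03,1],
  [0,0,30,0,0,0,1],
  [0,0,30,0,0,0,1],
  [0,0,30,0,0,0,1],
  [0,0,20,0,0,0,1],
  [0,0,15,0,0,0,1],
  [0,0,10,0,0,0,1],
  [0,0,9,0,0,0,1],
  [0,0,0,0,0,0,1],
  [0,0,0,0,0,0,1],
])

```text
time: 4.32
tool_pos: [0.4397, -0.2838, 0.2609]
eef_rot: [[-0.028, -1.0, -0.0], [-1.0, 0.028, -0.0], [0.0, 0.0, -1.0]]
wrist_force: [-0.8, 0.2, -0.5]
finger_gap: 0.0854
grasp_force: 0.0
```

>>> carry_out([
  [0,0,0,0,0,0,-1],
  [0,0,0,0,0,0,-1],
  [0,0,0,0,0,0,-1],
  [0,0,0,0,0,0,-1],
  [0,0,0,0,0,0,-1],
  [0,0,0,0,0,0,-1],
  [0,0,0,0,0,0,-1],
  [0,0,0,0,0,0,-1],
], force=30)

```text
time: 4.98
tool_pos: [0.4395, -0.2839, 0.2609]
eef_rot: [[-0.028, -1.0, 0.0], [-1.0, 0.028, -0.0], [0.0, -0.0, -1.0]]
wrist_force: [-0.2, 0.6, 2.5]
finger_gap: 0.0097
grasp_force: 35.9
```

>>> carry_out([
  [0,0,-10,0,0,0,-1],
  [0,0,-15,0,0,0,-1],
  [0,0,-25,0,0,0,-1],
  [0,0,-30,0,0,0,-1],
  [0,0,-30,0,0,0,-1],
  [0,0,-30,0,0,0,-1],
  [0,0,-25,0,0,0,-1],
  [0,0,-10,0,0,0,-1],
  [0,0,0,0,0,0,-1],
])

```text
time: 5.73
tool_pos: [0.4397, -0.284, 0.4392]
eef_rot: [[-0.028, -1.0, 0.005], [-1.0, 0.028, -0.002], [0.002, -0.005, -1.0]]
wrist_force: [-0.3, 0.1, -1.1]
finger_gap: 0.0093
grasp_force: 35.6
```

>>> carry_out([
  [-15,0,0,0,0,-0.015,-1],
  [-25,-3,0,0,0,0,-1],
  [-30,-4,0,0,0,0,-1],
  [-30,-4,0,0,0,0,-1],
  [-30,-4,0,0,0,0,-1],
  [-30,-4,0,0,0,0,-1],
  [-30,-4,0,0,0,0,-1],
  [-30,-3,0,0,0,0,-1],
  [-30,-3,0,0,0,0,-1],
  [-30,0,0,0,0,0,-1],
])

```text
time: 6.57
tool_pos: [0.472, -0.0028, 0.4346]
eef_rot: [[-0.013, -1.0, -0.002], [-1.0, 0.013, -0.0], [0.0, 0.002, -1.0]]
wrist_force: [0.5, -0.0, -0.3]
finger_gap: 0.0097
grasp_force: 35.6
```

>>> carry_out([
  [-30,0,0,0,0,0,-1],
  [-30,0,0,0,0,0,-1],
  [-30,0,0,0,0,0,-1],
  [-25,0,0,0,0,0,-1],
  [-5,0,0,0,0,0,-1],
  [0,0,0,0,0,0,-1],
  [0,0,0,0,0,0,-1],
  [0,0,0,0,0,0,-1],
])

```text
time: 7.23
tool_pos: [0.4737, 0.1151, 0.4352]
eef_rot: [[-0.013, -1.0, -0.001], [-1.0, 0.013, -0.001], [0.001, 0.001, -1.0]]
wrist_force: [-0.4, -0.5, -0.7]
finger_gap: 0.0093
grasp_force: 35.6
```

Run:
```python
from h import *
import cv2
s=bot.read_state();print(s["tool_pos"],s["eef_rot"],s["finger_gap"])
p=bot.camera_params("wrist");print(p["world_from_camera"])
w=bot.snapshot("wrist"); cv2.imwrite("pics/w2.png",w[:,:,::-1])
a=bot.snapshot("scene")[110:330,220:400,::-1]; a=cv2.resize(a,None,fx=2.6,fy=2.6,interpolation=cv2.INTER_CUBIC);cv2.imwrite("pics/s2.png",a)
```

```text
[0.4737 0.1151 0.4352] [[-0.0135 -0.9999 -0.001 ]
 [-0.9999  0.0135 -0.0006]
 [ 0.0006  0.001  -1.    ]] 0.009267090375666257
[[-0.9999 -0.0138 -0.002   0.4719]
 [ 0.0139 -0.9652 -0.261   0.0478]
 [ 0.0017 -0.261   0.9653  0.4049]
 [ 0.      0.      0.      1.    ]]
```

View pics/s2.png

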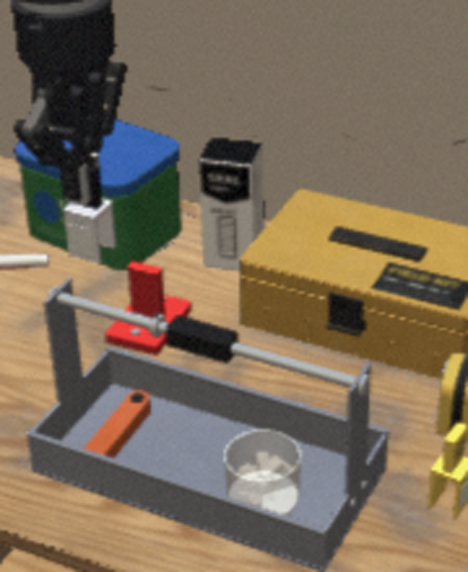

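View pics/w2.png

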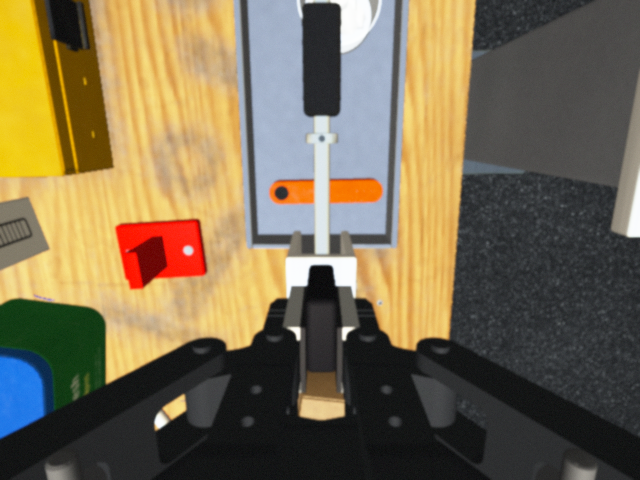

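The wrist view shows the tag in the pads, with bridge columns 286–357 (centre 321.5) and its front edge at row about 255. The rail runs along column 321.5 and the collar is at (322,139). Checking these against the model:

Run:
```python
from h import *
p=bot.camera_params("wrist"); W=p["world_from_camera"]
def at(u,v,z):
    d=W[:3,:3]@[(u-p["cx"])/p["fx"],-(v-p["cy"])/p["fy"],-1]; return W[:3,3]+d*(z-W[2,3])/d[2]
print("collar",at(322,139,.155),"grip ends",at(321.5,115,.161),at(321.5,4,.161),"rail",at(321.5,245,.155))
print("bridge front",at(321.5,255,.255),at(286,255,.255),at(357,255,.255))
```

```text
collar [0.471  0.0514 0.155 ] grip ends [0.4712 0.0377 0.161 ] [ 0.4703 -0.0205  0.161 ] rail [0.4723 0.1188 0.155 ]
bridge front [0.4722 0.0945 0.255 ] [0.4863 0.0943 0.255 ] [0.4582 0.0947 0.255 ]
```

>>> carry_out([
  [0,0,20,0,0,0,-1],
  [0,0,20,0,0,0,-1],
  [0,0,15,0,0,0,-1],
  [0,0,10,0,0,0,-1],
  [0,0,10,0,0,0,-1],
  [0,0,7,0,0,0,-1],
  [0,0,5,0,0,0,-1],
  [0,0,4,0,0,0,-1],
  [0,0,0,0,0,0,-1],
  [0,0,0,0,0,0,-1],
])

```text
time: 8.17
tool_pos: [0.474, 0.1158, 0.3449]
eef_rot: [[-0.013, -1.0, 0.0], [-1.0, 0.013, 0.0], [-0.0, -0.0, -1.0]]
wrist_force: [-0.3, 0.8, 0.3]
finger_gap: 0.0094
grasp_force: 35.5
```

>>> carry_out([
  [0,0,1,0,0,0,-1],
  [0,0,1,0,0,0,-1],
  [0,0,0,0,0,0,-1],
  [0,0,0,0,0,0,-1],
])

```text
time: 8.5
tool_pos: [0.4739, 0.1158, 0.3428]
eef_rot: [[-0.013, -1.0, 0.0], [-1.0, 0.013, 0.0], [-0.0, -0.0, -1.0]]
wrist_force: [0.3, 0.4, -1.1]
finger_gap: 0.0095
grasp_force: 35.5
```

>>> carry_out([
  [0,0,1,0,0,0,-1],
  [0,0,0,0,0,0,-1],
  [0,0,0.5,0,0,0,-1],
  [0,0,0,0,0,0,-1],
  [0,0,0,0,0,0,-1],
])

```text
time: 8.92
tool_pos: [0.4739, 0.1157, 0.3412]
eef_rot: [[-0.013, -1.0, -0.0], [-1.0, 0.013, -0.0], [0.0, 0.0, -1.0]]
wrist_force: [0.1, 0.4, -0.6]
finger_gap: 0.0097
grasp_force: 35.5
```

Run:
```python
from h import *
import cv2
w=bot.snapshot("wrist")[:,:,::-1]; a=bot.snapshot("scene")[180:320,220:380,::-1]
a=cv2.resize(a,(400,350),interpolation=cv2.INTER_CUBIC)
cv2.imwrite("pics/c3.png",np.hstack([a,cv2.resize(w[100:450,150:550],(400,350))]))
```

```text
(no output)
```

View pics/c3.png

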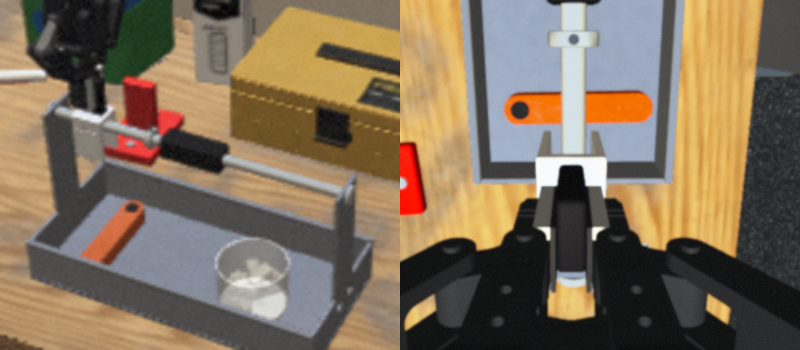

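The tag is astride the rail with a leg on each side. Next I slide it toward the collar.

>>> carry_out([
  [2,0,0,0,0,0,-1],
  [4,0,0,0,0,0,-1],
  [4,0,0,0,0,0,-1],
  [4,0,0,0,0,0,-1],
  [4,0,0,0,0,0,-1],
  [3,0,0,0,0,0,-1],
  [3,0,0,0,0,0,-1],
  [3,0,0,0,0,0,-1],
  [2,0,0,0,0,0,-1],
  [1,0,0,0,0,0,-1],
])

```text
time: 9.85
tool_pos: [0.4735, 0.0854, 0.3412]
eef_rot: [[-0.013, -1.0, -0.0], [-1.0, 0.013, -0.0], [0.0, 0.0, -1.0]]
wrist_force: [0.1, 0.1, -1.1]
finger_gap: 0.01
grasp_force: 35.5
```

>>> carry_out([
  [1,0,0,0,0,0,-1],
  [1,0,0,0,0,0,-1],
  [1,0,0,0,0,0,-1],
  [1,0,0,0,0,0,-1],
  [1,0,0,0,0,0,-1],
  [0,0,0,0,0,0,-1],
])

```text
time: 10.35
tool_pos: [0.4734, 0.0807, 0.3412]
eef_rot: [[-0.013, -1.0, -0.0], [-1.0, 0.013, -0.0], [0.0, 0.0, -1.0]]
wrist_force: [0.5, 0.0, -0.9]
finger_gap: 0.0095
grasp_force: 35.5
```

>>> carry_out([
  [1,0,0,0,0,0,-1],
  [1,0,0,0,0,0,-1],
  [1,0,0,0,0,0,-1],
  [0,0,0,0,0,0,-1],
])

```text
time: 10.68
tool_pos: [0.4734, 0.0776, 0.3412]
eef_rot: [[-0.013, -1.0, -0.0], [-1.0, 0.013, -0.0], [0.0, 0.0, -1.0]]
wrist_force: [-0.2, -0.2, -1.0]
finger_gap: 0.0096
grasp_force: 35.5
```

>>> carry_out([
  [1,0,0,0,0,0,-1],
  [0,0,0,0,0,0,-1],
])

```text
time: 10.85
tool_pos: [0.4734, 0.0766, 0.3412]
eef_rot: [[-0.013, -1.0, -0.0], [-1.0, 0.013, -0.0], [0.0, 0.0, -1.0]]
wrist_force: [0.4, 0.3, -0.5]
finger_gap: 0.0093
grasp_force: 35.5
```

>>> carry_out([
  [1,0,0,0,0,0,-1],
  [0,0,0,0,0,0,-1],
])

```text
time: 11.02
tool_pos: [0.4733, 0.0757, 0.3412]
eef_rot: [[-0.013, -1.0, -0.0], [-1.0, 0.013, 0.0], [-0.0, 0.0, -1.0]]
wrist_force: [-0.7, 0.6, -0.3]
finger_gap: 0.0095
grasp_force: 35.5
```

Run:
```python
from h import *
import cv2
s=bot.read_state();print(s["tool_pos"],s["wrist_force"])
w=bot.snapshot("wrist")[:,:,::-1]; cv2.imwrite("pics/w4.png",cv2.resize(w[160:360,220:420],None,fx=3,fy=3,interpolation=cv2.INTER_CUBIC))
```

```text
[0.4733 0.0757 0.3412] [-0.6592  0.5573 -0.3439]
```

View pics/w4.png

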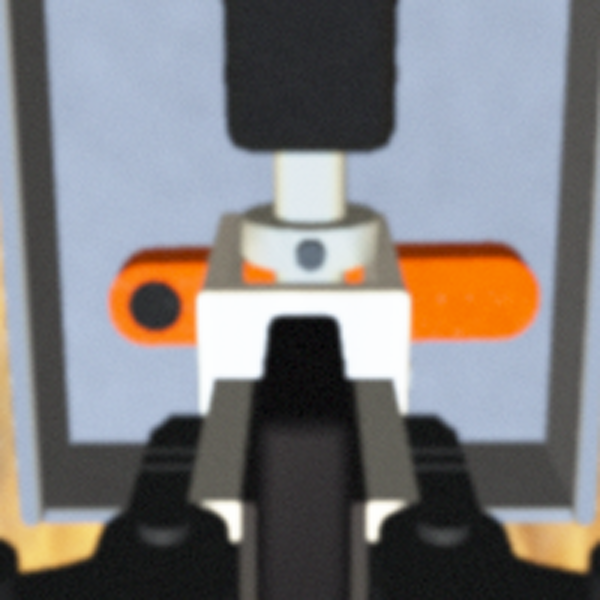

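The tag's bridge front (row 288) is just short of the collar (rows 225–285), so I'll nudge it until the force shows contact.

>>> carry_out([
  [1,0,0,0,0,0,-1],
  [0,0,0,0,0,0,-1],
])

```text
time: 11.23
tool_pos: [0.4733, 0.0747, 0.3412]
eef_rot: [[-0.013, -1.0, -0.0], [-1.0, 0.013, -0.0], [0.0, 0.0, -1.0]]
wrist_force: [-0.1, 0.1, -0.7]
finger_gap: 0.0095
grasp_force: 35.5
```

>>> carry_out([
  [1,0,0,0,0,0,-1],
  [0,0,0,0,0,0,-1],
])

```text
time: 11.4
tool_pos: [0.4733, 0.0737, 0.3412]
eef_rot: [[-0.013, -1.0, -0.0], [-1.0, 0.013, -0.0], [0.0, 0.0, -1.0]]
wrist_force: [0.1, 0.5, -0.6]
finger_gap: 0.0099
grasp_force: 35.5
```

>>> carry_out([
  [1,0,0,0,0,0,-1],
  [0,0,0,0,0,0,-1],
])

```text
time: 11.57
tool_pos: [0.4734, 0.0729, 0.3412]
eef_rot: [[-0.013, -1.0, 0.0], [-1.0, 0.013, 0.001], [-0.001, -0.0, -1.0]]
wrist_force: [-0.7, 1.5, -1.1]
finger_gap: 0.0096
grasp_force: 35.4
```

>>> carry_out([
  [1,0,0,0,0,0,-1],
  [0,0,0,0,0,0,-1],
])

```text
time: 11.73
tool_pos: [0.4734, 0.0719, 0.3412]
eef_rot: [[-0.013, -1.0, 0.0], [-1.0, 0.013, 0.0], [-0.0, -0.0, -1.0]]
wrist_force: [-0.0, 2.1, -1.4]
finger_gap: 0.0093
grasp_force: 35.4
```

There is contact with the collar at about 2 N. Now I release and wait before rising.

>>> carry_out([
  [0,0,0,0,0,0,1],
  [0,0,0,0,0,0,1],
  [0,0,0,0,0,0,1],
  [0,0,0,0,0,0,1],
  [0,0,0,0,0,0,1],
  [0,0,0,0,0,0,1],
  [0,0,0,0,0,0,1],
  [0,0,0,0,0,0,1],
  [0,0,0,0,0,0,1],
  [0,0,0,0,0,0,1],
])

```text
time: 12.57
tool_pos: [0.4733, 0.0718, 0.3412]
eef_rot: [[-0.013, -1.0, 0.0], [-1.0, 0.013, 0.0], [-0.0, -0.0, -1.0]]
wrist_force: [-0.2, -0.1, 0.4]
finger_gap: 0.0855
grasp_force: 0.0
```

>>> carry_out([
  [0,0,-10,0,0,0,1],
  [0,0,-15,0,0,0,1],
  [0,0,-20,0,0,0,1],
  [0,0,-20,0,0,0,1],
  [0,0,-15,0,0,0,1],
  [0,0,0,0,0,0,1],
  [0,0,0,0,0,0,1],
])

```text
time: 13.15
tool_pos: [0.4734, 0.0718, 0.4225]
eef_rot: [[-0.013, -1.0, 0.002], [-1.0, 0.013, 0.001], [-0.001, -0.002, -1.0]]
wrist_force: [-0.5, -0.1, -0.4]
finger_gap: 0.0854
grasp_force: 0.0
```

Run:
```python
from h import *
import cv2
s=bot.read_state();print(s["tool_pos"])
p=bot.camera_params("wrist");w=bot.snapshot("wrist")[:,:,::-1]; cv2.imwrite("pics/w5.png",w); np.save("w5.npy",p["world_from_camera"])
cv2.imwrite("pics/w5c.png",cv2.resize(w[20:320,220:420],None,fx=2,fy=2,interpolation=cv2.INTER_CUBIC))
```

```text
[0.4734 0.0718 0.4225]
```

View pics/w5c.png

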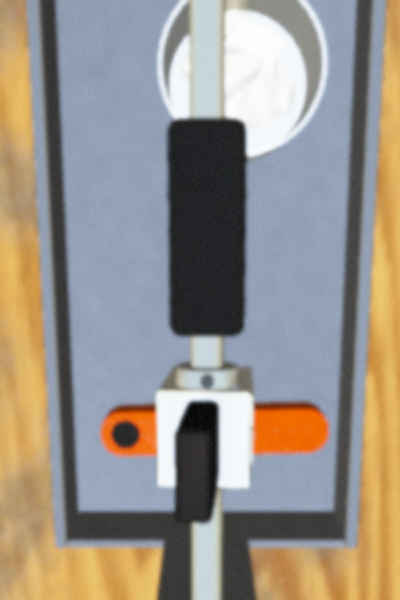

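The tag hangs on the rail against the collar, its bridge front at crop row 390 just below the collar at row 378. The tub and stripper are in the tray. The grip spans crop rows 118–335 and is centred at column 206.

Run:
```python
from h import *
p=bot.camera_params("wrist"); W=p["world_from_camera"]
def at(u,v,z):
    d=W[:3,:3]@[(u-p["cx"])/p["fx"],-(v-p["cy"])/p["fy"],-1]; return W[:3,3]+d*(z-W[2,3])/d[2]
a,b=at(220+206/2,20+119/2,.161),at(220+206/2,20+334/2,.161); m=(a+b)/2
print(a,b,m,"move tool-x mm",(0.0718-m[1])*1e3,"tool-y mm",(.4734-m[0])*1e3)
print("bridge front",at(323,20+391/2,.161))
```

```text
[ 0.4698 -0.023   0.161 ] [0.4705 0.0352 0.161 ] [0.4701 0.0061 0.161 ] move tool-x mm 65.70736061614005 tool-y mm 3.2793210015825136
bridge front [0.4707 0.0521 0.161 ]
```

>>> carry_out([
  [20,2,0,0,0,0,1],
  [25,0,0,0,0,0,1],
  [17,0,0,0,0,0,1],
  [5,0,0,0,0,0,1],
  [0,0,0,0,0,0,1],
  [0,0,0,0,0,0,1],
])

```text
time: 13.7
tool_pos: [0.4704, 0.0048, 0.4207]
eef_rot: [[-0.014, -1.0, -0.001], [-1.0, 0.014, -0.0], [0.0, 0.001, -1.0]]
wrist_force: [-0.0, 0.0, -0.5]
finger_gap: 0.0854
grasp_force: 0.0
```

>>> carry_out([
  [0,0,20,0,0,0,1],
  [0,0,25,0,0,0,1],
  [0,0,25,0,0,0,1],
  [0,0,20,0,0,0,1],
  [0,0,12,0,0,0,1],
  [0,0,8,0,0,0,1],
  [0,0,4,0,0,0,1],
  [0,0,0,0,0,0,1],
  [0,0,0,0,0,0,1],
])

```text
time: 14.45
tool_pos: [0.4708, 0.0052, 0.3077]
eef_rot: [[-0.012, -1.0, 0.001], [-1.0, 0.012, 0.0], [-0.0, -0.001, -1.0]]
wrist_force: [0.2, -0.1, 0.3]
finger_gap: 0.0853
grasp_force: 0.0
```

>>> carry_out([
  [0,0,0,0,0,0,0],
  [0,0,0,0,0,0,-0.3],
  [0,0,0,0,0,0,-0.4],
  [0,0,0,0,0,0,-0.5],
  [0,0,0,0,0,0,-0.6],
  [0,0,0,0,0,0,-1],
  [0,0,0,0,0,0,-1],
  [0,0,0,0,0,0,-1],
  [0,0,0,0,0,0,-1],
], force=80)

```text
time: 15.2
tool_pos: [0.4709, 0.0049, 0.3076]
eef_rot: [[-0.013, -1.0, 0.001], [-1.0, 0.013, 0.0], [-0.0, -0.001, -1.0]]
wrist_force: [3.4, -0.4, 3.1]
finger_gap: 0.0207
grasp_force: 79.1
```

Gripped, with the gap at 21 mm. Now a slow lift.

>>> carry_out([
  [0,0,-1,0,0,0,-1],
  [0,0,-2,0,0,0,-1],
  [0,0,-3,0,0,0,-1],
  [0,0,-4,0,0,0,-1],
  [0,0,-5,0,0,0,-1],
  [0,0,-5,0,0,0,-1],
  [0,0,-5,0,0,0,-1],
  [0,0,-5,0,0,0,-1],
  [0,0,-5,0,0,0,-1],
  [0,0,-5,0,0,0,-1],
])

```text
time: 16.03
tool_pos: [0.4704, 0.0048, 0.3478]
eef_rot: [[-0.013, -1.0, 0.0], [-1.0, 0.013, 0.0], [-0.0, -0.0, -1.0]]
wrist_force: [0.6, -0.1, -5.2]
finger_gap: 0.0208
grasp_force: 78.4
```

>>> carry_out([
  [0,0,-6,0,0,0,-1],
  [0,0,-7,0,0,0,-1],
  [0,0,-8,0,0,0,-1],
  [0,0,-8,0,0,0,-1],
  [0,0,-8,0,0,0,-1],
  [0,0,-7,0,0,0,-1],
  [0,0,-6,0,0,0,-1],
  [0,0,-5,0,0,0,-1],
  [0,0,-3,0,0,0,-1],
  [0,0,-2,0,0,0,-1],
])

```text
time: 16.87
tool_pos: [0.4704, 0.0048, 0.4076]
eef_rot: [[-0.013, -1.0, 0.0], [-1.0, 0.013, 0.0], [-0.0, -0.0, -1.0]]
wrist_force: [0.3, -0.1, -7.0]
finger_gap: 0.0204
grasp_force: 78.5
```

>>> carry_out([
  [0,0,0,0,0,0,-1],
  [0,0,0,0,0,0,-1],
  [0,0,0,0,0,0,-1],
  [0,0,0,0,0,0,-1],
  [0,0,0,0,0,0,-1],
  [0,0,0,0,0,0,-1],
  [0,0,0,0,0,0,-1],
  [0,0,0,0,0,0,-1],
  [0,0,0,0,0,0,-1],
  [0,0,0,0,0,0,-1],
])

```text
time: 17.7
tool_pos: [0.4704, 0.0048, 0.4072]
eef_rot: [[-0.013, -1.0, 0.0], [-1.0, 0.013, 0.0], [-0.0, -0.0, -1.0]]
wrist_force: [0.7, 0.1, -4.5]
finger_gap: 0.0205
grasp_force: 78.5
```

Run:
```python
from h import *
import cv2
a=bot.snapshot("scene")[100:320,200:420,::-1]
cv2.imwrite("pics/s6.png",cv2.resize(a,(590,590),interpolation=cv2.INTER_CUBIC))
```

```text
(no output)
```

View pics/s6.png

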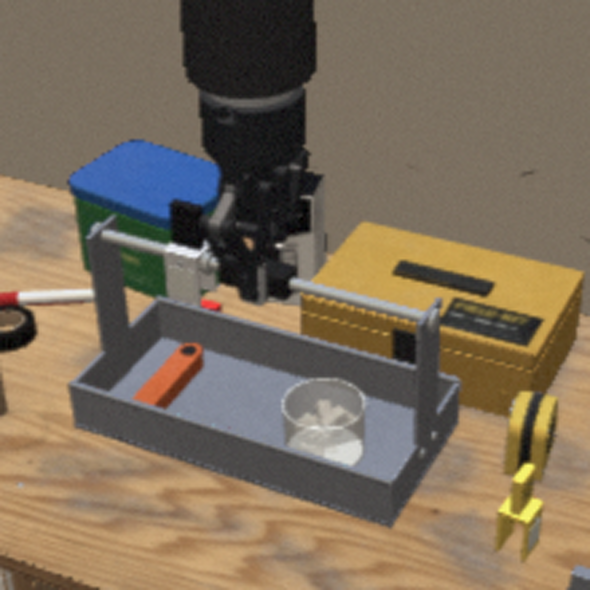

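The caddy is about 100 mm up and level. The tag hangs at the collar, and the tub and stripper are inside. Handing in.

```bash
python3 -c "
from workcell import bot
print(bot.sign_off())"
```

```text
the job is handed in; nothing more can be done
None
```

The job is handed in with no verdict shown: the tag hangs against the collar, and the caddy is held level about 10 cm up with the tub and stripper inside; I viewed 11 pictures, one over the limit of 10.

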